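# Load the scrubber cartridges into the audit rack in order

### The job

Load the metal rack for the audit run: first stand the blue-capped cartridge in the pocket marked with one dot, let go of it, and only then stand the yellow-capped cartridge in the pocket marked with two dots. Set each one down upright on the floor of its pocket instead of dropping it. Leave the three-dot pocket empty, and leave the red-capped cartridge, the mouse, the flow meter and the screwdriver where they are.

Things in the scene. Friction and masses are not known exactly. Their poses are not given: they have to be found in the camera images.
- blue_cartridge: gas scrubber cartridge with a blue cap, a round upright canister 112 mm tall, standing loose on the bench, about 150 g. Origin at the centre of its underside, z up along its axis. From the bottom: grey foot 38 mm in diameter to 22 mm, white body 33 mm in diameter to 68 mm, blue cap 38 mm in diameter from 68 to 102 mm (grip it here), brass nipple 12 mm in diameter on top to 112 mm
- yellow_cartridge: gas scrubber cartridge with a yellow cap, a round upright canister 112 mm tall, standing loose on the bench, about 150 g. Origin at the centre of its underside, z up along its axis. From the bottom: grey foot 38 mm in diameter to 22 mm, white body 33 mm in diameter to 68 mm, yellow cap 38 mm in diameter from 68 to 102 mm (grip it here), brass nipple 12 mm in diameter on top to 112 mm
- red_cartridge: a cartridge of the same shape and size with a red cap, 112 mm tall, to be left alone. Origin at the centre of its underside
- rack: light grey metal rack fixed to the bench, 105 mm (its x) by 245 mm (its y) and 45 mm tall, with three square pockets in a row along its y, 75 mm apart, each marked by one, two or three black dots on the top face on its -x side. Origin at the centre of its underside. It may stand turned any way about the vertical
- pocket1 (a point): pocket one, at the rack's -y end, one black dot; the point is the centre of the pocket's floor, 10 mm above the bench and 35 mm below the rack's top face. The pocket is 54 mm square, with its sides along the rack's axes
- pocket2 (a point): pocket two, in the middle, two black dots; the point is the centre of the pocket's floor, 10 mm above the bench and 35 mm below the rack's top face. The pocket is 54 mm square, with its sides along the rack's axes
- pocket3 (a point): pocket three, at the rack's +y end, three black dots, to be left empty; the point is the centre of the pocket's floor, 10 mm above the bench and 35 mm below the rack's top face. The pocket is 54 mm square, with its sides along the rack's axes
- mouse: black computer mouse, 100 mm (x) by 60 mm by 34 mm tall, to be left alone. Origin at the centre of its underside
- flow_meter: orange handheld flow meter lying flat, 150 mm (x) by 85 mm by 36 mm tall, to be left alone. Origin at the centre of its underside
- screwdriver: red-handled screwdriver 200 mm long lying along its x, 26 mm tall, to be left alone. Origin under its middle. It lies on the far side of the bench, beyond the cartridges

How it is judged:
On the way, in this order (a step that is already met when the one before it is completed fails the run):
1. the blue-capped cartridge stands in the one-dot pocket, let go, with the yellow-capped one not yet at the two-dot pocket (horizontal distance between blue_cartridge and pocket1 below 0.015 m and z of blue_cartridge in the frame of pocket1 below 0.005 m and angle between blue_cartridge's own z axis and vertical below 0.17 rad and contact force between blue_cartridge and the fingers below 0.2 N and linear speed of blue_cartridge below 0.03 m/s and horizontal distance between yellow_cartridge and pocket2 above 0.03 m), for 0.2 s.
2. then the yellow-capped cartridge stands in the two-dot pocket, let go (horizontal distance between yellow_cartridge and pocket2 below 0.015 m and z of yellow_cartridge in the frame of pocket2 below 0.005 m and angle between yellow_cartridge's own z axis and vertical below 0.17 rad and contact force between yellow_cartridge and the fingers below 0.2 N and linear speed of yellow_cartridge below 0.03 m/s), for 0.2 s.
At the end, for the whole second after the job is handed in: Blue-capped cartridge in pocket one and yellow-capped in pocket two, each within 15 mm of its centre and 5 mm of its floor, upright within 10 degrees, released, at rest; red-capped cartridge, mouse, flow meter and screwdriver within 30 mm of their starts (so pocket three is empty) (all of step 2 and horizontal distance between blue_cartridge and pocket1 below 0.015 m and z of blue_cartridge in the frame of pocket1 below 0.005 m and angle between blue_cartridge's own z axis and vertical below 0.17 rad and contact force between blue_cartridge and the fingers below 0.2 N and linear speed of blue_cartridge below 0.03 m/s and distance of each of red_cartridge, mouse, flow_meter, screwdriver from where it was at the start of the episode below 0.03 m); the robot touches nothing.
It fails at once if the red-capped cartridge, mouse, flow meter or screwdriver is moved more than 30 mm (distance of any of red_cartridge, mouse, flow_meter, screwdriver from where it was at the start of the episode above 0.03 m).
It fails at once if the blue-capped cartridge is dropped (falls freely faster than 0.7 m/s, as from about 25 mm) (contact force between blue_cartridge and the fingers below 0.1 N and linear speed of blue_cartridge above 0.7 m/s).
It fails at once if the yellow-capped cartridge is dropped (falls freely faster than 0.7 m/s, as from about 25 mm) (contact force between yellow_cartridge and the fingers below 0.1 N and linear speed of yellow_cartridge above 0.7 m/s).
It also fails if it takes over 58 s, if anything falls off the work surface, if the arm or the gripper's body presses on something with over 40 N, if the wrist force passes 120 N, or if a joint passes its speed limit or range.

### The arm

A 6-joint arm with a two-finger parallel gripper is mounted at the origin on the work surface. World frame = base frame: x ahead of the robot, y to its left, z up, the work surface at z = 0. Lengths are in m, angles in rad, forces in N, time in s.
With the tool pointing down it reaches from about 0.375 to 0.9 m from the base axis. Payload 3.1 kg.
Tool frame: the origin (TCP) lies on the centre line of the jaws, within the pads' length; the fingertips stand 11 mm ahead of it and the grasp point (between the pads) lies 8 mm behind it; x points along the fingers, y is the direction in which the jaws open and shut, and the axes are right-handed (so a half turn about x gives the same grasp; the last joint's range is limited). The gripper opens to 87 mm and grips with 3 to 60 N. Pads are 19 mm wide; open, the fingers measure 117 mm over their backs; the gripper's body (75 mm by 190 mm) begins 51 mm behind the grasp point.
Start: joints at [1.073, 0.527, 1.433, -0, 1.181, -0.178], TCP at [0.196, 0.593, 0.234] pointing down, gripper open.
Joint ranges: [-3.08, 3.08], [-0.75, 2.2], [0.22, 2.44], [-1.43, 4.57], [0, 2.65], [-2.85, 2.85]. Speed limits (rad/s): [2.79, 2.79, 3.14, 3.14, 3.14, 3.14].

### API

Orientations are given as a unit quaternion [x, y, z, w].
In Python, from rig import robot, camera, camera_info gives the robot as it stands.
- The arm moves only by the shell command python3 -m inch 'ROWS' [FORCE]. ROWS is JSON, a list that holds one entry, the list of rows, each a list of 5 numbers: the shift along the tool's x, y, z in cm, then the turn about the tool's x in rad, then the opening, from 0 (shut) to 1 (fully open). A call has 1 to 8 rows; each row shifts and turns the pose as measured when the row begins, along the tool's axes as they then stand; what a row does not reach is not made up. A row lasts 1/12 s, in which the tool goes at most 41.7 mm and 7.16 degrees, less where a joint would pass 70% of its speed; a pose out of reach is approached as far as the arm can. A call with a gripper value outside its range is refused whole. The fingers move at their own pace and stop on an object; FORCE is the grip in N (left out, the last holds). Time passes only in rows, so rows that do not move let the fingers close. It gives the time, the measured TCP pose, the force and the opening at its end, in the units of the state.
- robot.get_obs(): the state, without advancing time (a new reading comes with each control period).
- camera(name): name is "scene" or "side" or "wrist"; returns the picture (420x560x3 uint8, red, green, blue); there is no depth.
- camera_info(name): a dict with "camera_matrix" (3x3 intrinsics, pixels), "dist" ([k1, k2, p1, p2, k3] as OpenCV has them; the pictures are not rectified), "rvec" (rotation vector, rad) and "tvec" (3), from world to camera coordinates, as OpenCV has them. Camera axes: x right, y down, z forward; pixel columns grow to the right and rows downward; lengths in m; the calibration is good to about 2 mm. A picture is of the moment at which its call begins: read the wrist's pose just before it. camera_info takes no time and is no camera call; for the wrist camera it gives the pose at the moment of the call.
- robot.hand_in(): hands the job in, once; it reports no verdict.
The state is a dict: "time": time; "q": joint angles; "joint_velocities": joint speeds; "joint_torque": joint torques, N m; "position": TCP position; "tool_rot": TCP orientation; "ft_force": force on the tool from outside, world axes, zero at the start; "moment": the same for the moment, N m; "grip_width": finger opening in m.
Only numpy, scipy, OpenCV 4.12 (cv2) and the standard library are available. Lean on these libraries where they do the work, as an engineer would, in place of code of your own. Each camera call takes 0.05 s, during which the arm holds its last target. There are 200 camera calls.

## Working session

There is one attempt and no reset: what is moved stays moved. The work goes in short steps, Python scripts to look and compute and a shell command to move; the robot and the scene stay as the last step left them, time stands still between calls to the robot, and variables do not carry over. Pictures are saved under pics/ and viewed, about 8 in all and at most 12, crops included, and the job is handed in when it is done.

```bash
ls; mkdir -p pics
python3 - <<'E'
from rig import robot,camera,camera_info
import cv2,numpy as np
o=robot.get_obs();print(o['time'],o['position'],o['tool_rot'],o['grip_width'])
for n in ('scene','side'):
    cv2.imwrite(f'pics/{n}0.png',cv2.cvtColor(camera(n),cv2.COLOR_RGB2BGR)); i=camera_info(n);print(i)
E
```

```text
pics
0.0 [0.19550875 0.5928647  0.23256417] [ 0.11149511  0.69840143 -0.11298026  0.69788233] 0.08680163268562634
{'camera_matrix': array([[385.15293826,   0.        , 279.96238172],
       [  0.        , 385.15293826, 202.99430327],
       [  0.        ,   0.        ,   1.        ]]), 'dist': array([0.02026082, 0.        , 0.        , 0.        , 0.        ]), 'rvec': array([ 1.33120771,  2.19203118, -0.95121515]), 'tvec': array([ 0.22098467, -0.36268632,  1.45011412])}
{'camera_matrix': array([[429.53258225,   0.        , 276.14817975],
       [  0.        , 429.53258225, 207.9347821 ],
       [  0.        ,   0.        ,   1.        ]]), 'dist': array([-0.13667394,  0.        ,  0.        ,  0.        ,  0.        ]), 'rvec': array([ 2.0863589 , -0.8213604 ,  0.43472437]), 'tvec': array([-0.41198845,  0.29039068,  0.7278556 ])}
```

View pics/scene0.png

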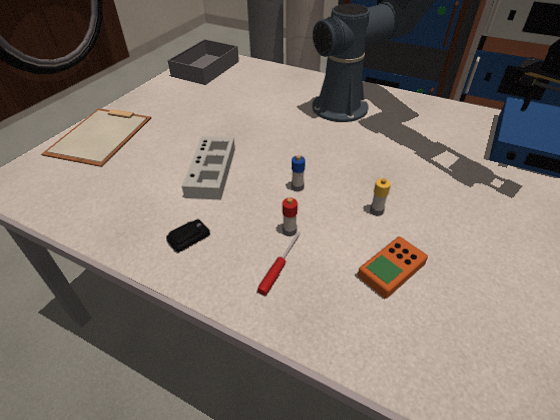

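View pics/side0.png

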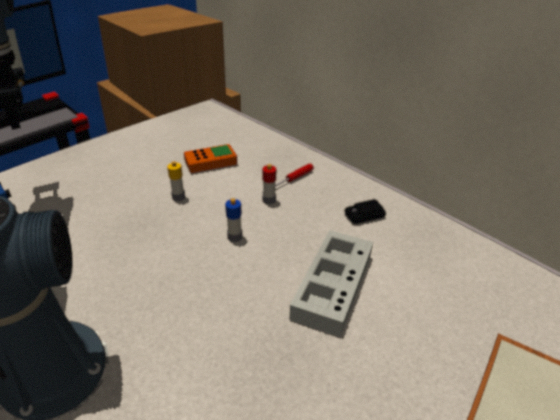

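The scene view shows blue (298,172), red (290,215) and yellow (381,195), with the rack at about (210,167). The one-dot end of the rack is near the mouse. The side view agrees: blue (234,218), yellow (176,180), red (269,183). I'll triangulate the caps next and zoom in on the rack.

```bash
cat > h.py <<'E'
import cv2,numpy as np
from rig import robot,camera,camera_info
def cap(img,c,box=None):
    h=cv2.cvtColor(img,cv2.COLOR_BGR2HSV)
    lo,hi={'b':((108,150,60),(125,255,255)),'y':((18,170,90),(30,255,255))}[c]
    m=cv2.inRange(h,lo,hi)
    if box: z=np.zeros_like(m); x0,y0,x1,y1=box; z[y0:y1,x0:x1]=m[y0:y1,x0:x1]; m=z
    n,l,s,ce=cv2.connectedComponentsWithStats(m)
    k=1+np.argmax(s[1:,4]); return ce[k],s[k]
def ray(i,uv):
    u=cv2.undistortPoints(np.array([[uv]],float),i['camera_matrix'],i['dist'])[0,0]
    R=cv2.Rodrigues(i['rvec'])[0]; return -R.T@i['tvec'],R.T@np.r_[u,1]
def atz(i,uv,z):
    c,d=ray(i,uv); return c+d*(z-c[2])/d[2]
def tri(*obs):
    A=0;b=0;
    for i,uv in obs:
        c,d=ray(i,uv); d/=np.linalg.norm(d); P=np.eye(3)-np.outer(d,d); A=A+P;b=b+P@c
    return np.linalg.solve(A,b)
E
python3 - <<'E'
from h import *
S,D=[cv2.imread(f'pics/{n}0.png') for n in('scene','side')]; iS,iD=camera_info('scene'),camera_info('side')
for c,a,b in (('b',(280,145,315,195),(215,190,255,245)),('y',(365,170,400,220),(160,155,192,205))):
    p,s=cap(S,c,a);q,t=cap(D,c,b);print(c,p,s,q,t,tri((iS,p),(iD,q)),atz(iS,p,.085),atz(iD,q,.085))
a=cv2.resize(S[130:205,175:245],None,fx=5.5,fy=5.5,interpolation=2);b=cv2.resize(D[225:335,285:385],None,fx=4,fy=4,interpolation=2)
o=np.zeros((445,790,3),np.uint8);o[:a.shape[0],:a.shape[1]]=a;o[:440,390:790]=b;cv2.imwrite('pics/rack.png',o)
E
```

```text
b [298.22794118 164.46323529] [292 157  13  16 136] [232.62244898 205.87755102] [226 201  14  11  98] [0.4906079  0.06566876 0.08699184] [0.48907917 0.0641125  0.085     ] [0.49195752 0.06876679 0.085     ]
y [381.83957219 188.09625668] [375 179  15  18 187] [173.74683544 169.74050633] [168 162  13  18 158] [0.4784521  0.29685933 0.08452927] [0.48082839 0.29609312 0.085     ] [0.47789059 0.29837773 0.085     ]
```

View pics/rack.png

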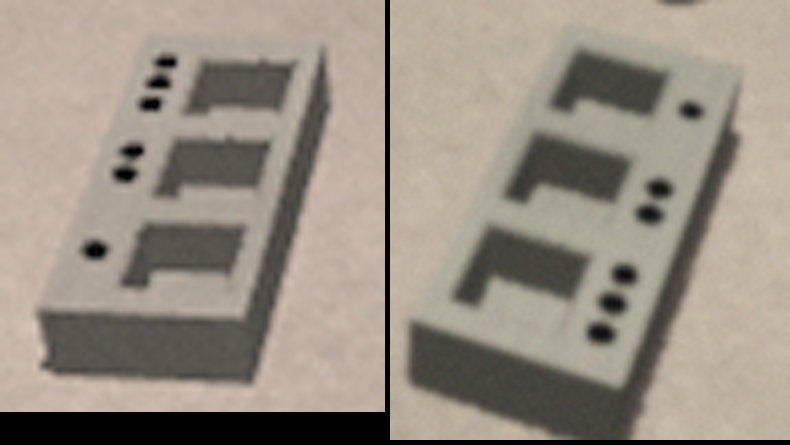

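The one-dot pocket lies at the end near the mouse. All the top-face corners are visible, so I'll fit the rack pose to those and the dots.

Run:
```python
from h import *
from scipy.optimize import least_squares
iS,iD=camera_info('scene'),camera_info('side')
s=np.array([(40,311),(247,319),(325,46),(145,40)])/5.5+(175,130)
d=(np.array([(742,70),(575,28),(412,320),(622,388)])-(390,0))/4+(285,225)
x,y=.0525,.1225
L=np.array([(-x,-y),(x,-y),(x,y),(-x,y)])
def W(p,L=L,z=.045):
    R=np.array([[np.cos(p[2]),-np.sin(p[2])],[np.sin(p[2]),np.cos(p[2])]]);q=L@R.T+p[:2];return np.c_[q,np.full(len(q),z)]
def pr(i,P):return cv2.projectPoints(P,i['rvec'],i['tvec'],i['camera_matrix'],i['dist'])[0][:,0]
a=np.array([atz(iS,u,.045) for u in s]);b=np.array([atz(iD,u,.045) for u in d]);print(a.round(3),b.round(3))
v=a[3]-a[0]; y0=np.arctan2(-v[0],v[1])
for use in ('S','D','SD'):
    f=lambda p:np.r_[(pr(iS,W(p))-s).ravel() if 'S' in use else [],(pr(iD,W(p))-d).ravel() if 'D' in use else []]
    r=least_squares(f,[*a[:,:2].mean(0),y0]);print(use,r.x,r.fun.round(1))
p=r.x;print(W(p,np.array([(0,-.075),(0,0),(0,.075)])))
o=robot.get_obs();from scipy.spatial.transform import Rotation as Ro
print(o['time'],Ro.from_quat(o['tool_rot']).as_matrix().round(3))
```

```text
[[ 0.675 -0.197  0.045]
 [ 0.633 -0.102  0.045]
 [ 0.413 -0.197  0.045]
 [ 0.455 -0.293  0.045]] [[ 0.67  -0.207  0.045]
 [ 0.629 -0.119  0.045]
 [ 0.406 -0.209  0.045]
 [ 0.448 -0.303  0.045]]
S [ 0.54322555 -0.19756653  1.98475009] [-0.3  0.4  0.2  0.5 -0.  -0.6  0.1 -0.6]
D [ 0.53887213 -0.20878864  1.97230562] [ 1.4  0.1 -1.2 -1.7 -0.4  0.   0.2  0.8]
SD [ 0.53957908 -0.20562229  1.97994123] [-2.  -1.3 -1.7 -1.1 -1.4 -1.8 -1.1 -1.9  0.1 -0.9 -2.5 -2.5 -0.9 -0.8
 -0.3 -0.4]
[[ 0.60838868 -0.17578542  0.045     ]
 [ 0.53957908 -0.20562229  0.045     ]
 [ 0.47076948 -0.23545916  0.045     ]]
0.1 [[-0.001  0.313  0.95 ]
 [-0.002  0.95  -0.313]
 [-1.    -0.002 -0.   ]]
```

```bash
python3 -m inch '[[[0,0,0,-0.121,1],[0,0,0,-0.121,1],[0,0,0,-0.121,1],[0,0,0,-0.121,1],[0,0,0,-0.121,1],[0,0,0,-0.121,1]]]'
cat >> h.py <<'E'
from scipy.spatial.transform import Rotation as Ro
def go(t):
    o=robot.get_obs();R=Ro.from_quat(o['tool_rot']).as_matrix()
    print('t',o['time'],'pos',np.round(o['position'],4),'rel cm',((R.T@(np.array(t)-o['position']))*100).round(2),'yaw',np.arctan2(R[1,1],R[0,1]).round(3),'down',R[:,0].round(3),'F',np.round(o['ft_force'],1),'w',round(o['grip_width'],4))
E
python3 -c "
from h import *
go([.491,.067,.234]);go([.54,-.2,.234])"
```

```text
time: 0.6
position: [0.1943, 0.5907, 0.229]
tool_rot: [-0.154, 0.693, 0.149, 0.688]
ft_force: [-0.6, -0.2, 0.1]
grip_width: 0.0868
t 0.6 pos [0.1943 0.5907 0.229 ] rel cm [ -0.19 -59.98   5.07] yaw 2.002 down [-0.005 -0.009 -1.   ] F [-0.6 -0.2  0.1] w 0.0868
t 0.6 pos [0.1943 0.5907 0.229 ] rel cm [ 1.000e-02 -8.629e+01 -1.640e+00] yaw 2.002 down [-0.005 -0.009 -1.   ] F [-0.6 -0.2  0.1] w 0.0868
```

```bash
python3 -m inch '[[[-0.05,-4,0.3,0,1],[-0.05,-4,0.3,0,1],[-0.05,-4,0.3,0,1],[-0.05,-4,0.3,0,1],[-0.05,-4,0.3,0,1],[-0.05,-4,0.3,0,1],[-0.05,-4,0.3,0,1],[-0.05,-4,0.3,0,1]]]' >/dev/null
python3 -c "
from h import *
go([.491,.067,.234])"
```

```text
t 1.2667 pos [0.3518 0.3073 0.2302] rel cm [ -0.33 -27.7    2.01] yaw 2.023 down [-0.008 -0.007 -1.   ] F [ 0.9 -0.4  0.3] w 0.087
```

```bash
python3 -m inch '[[[-0.05,-4,0.3,0.01,1],[-0.05,-4,0.3,0.01,1],[-0.05,-4,0.3,0,1],[-0.05,-4,0.3,0,1],[-0.05,-4,0.3,0,1],[-0.05,-4,0.3,0,1],[0,-3.5,0.2,0,1],[0,0,0,0,1]]]' >/dev/null
python3 -c "
from h import *
go([.491,.067,.234])
i=camera_info('wrist');cv2.imwrite('pics/w1.png',camera('wrist')[:,:,::-1]);print(i['camera_matrix'][0,0],ray(i,(280,210)))
for P in ([.491,.067,.085],[.478,.297,.085],[.608,-.176,.045],[.54,-.206,.045]):
  print(cv2.projectPoints(np.array([P]),i['rvec'],i['tvec'],i['camera_matrix'],i['dist'])[0].ravel())
"
```

```text
t 1.9333 pos [0.4926 0.0484 0.2331] rel cm [-0.11  1.77  0.62] yaw 1.996 down [-0.005 -0.009 -1.   ] F [1.6 0.4 0.3] w 0.0874
298.4373392784266 (array([0.41850949, 0.01526652, 0.38369702]), array([ 0.28005899,  0.13048008, -0.95125841]))
[295.52809566 201.2184691 ]
[478.92991358 270.10129095]
[ 72.38207743 197.05377376]
[ 61.24888824 135.13137242]
```

View pics/w1.png

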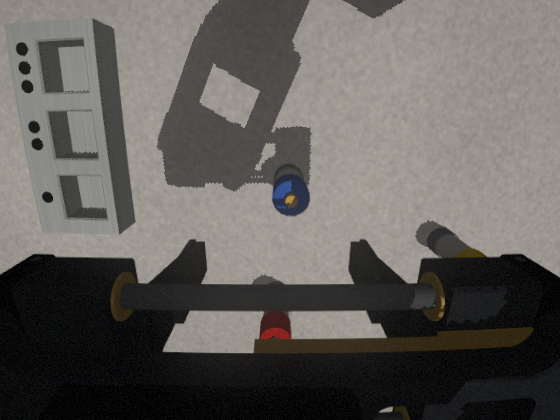

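The wrist view shows the blue nipple at (292,201). The pocket 1 opening is centred at about (84,197) and pocket 2 at about (74,134). I'll refine both.

Run:
```python
from h import *
i=camera_info('wrist')
print('blue',atz(i,(292,201),.112),atz(i,(291,197),.102))
for n,c in dict(p1=[(60,177),(103,174),(107,220),(66,219)],p2=[(47,111),(96,108),(101,160),(53,158)],rack=[(7,25),(90,18),(118,234),(42,233)]).items():
    w=np.array([atz(i,u,.045) for u in c]);print(n,w.mean(0).round(4),np.linalg.norm(np.diff(w,axis=0),axis=1).round(3))
iS,S=camera_info('scene'),cv2.imread('pics/scene0.png');go([.491,.067,.093])
```

```text
blue [0.48311608 0.06153458 0.112     ] [0.48226941 0.06055069 0.102     ]
p1 [ 0.5998 -0.1591  0.045 ] [0.055 0.058 0.054]
p2 [ 0.5304 -0.1886  0.045 ] [0.06  0.058 0.06 ]
rack [ 0.5371 -0.2015  0.045 ] [0.098 0.243 0.103]
t 1.9833 pos [0.4906 0.0505 0.2328] rel cm [13.96  1.53  0.87] yaw 1.996 down [-0.008 -0.007 -1.   ] F [-0.3 -0.2 -0.4] w 0.0871
```

```bash
python3 -m inch '[[[2.4,0.5,0.1,0,1],[2.4,0.5,0.1,0,1],[2.4,0.3,0,0,1],[0,0,0,0,1],[0,0,0,0,1]]]' >/dev/null
python3 - <<'E'
from h import *
im=camera('wrist')[:,:,::-1].copy();cv2.imwrite('pics/w2.png',im);i=camera_info('wrist')
c,s=cap(im,'b');print(c,s)
go([.487,.063,.093])
E
```

```text
[285.31230284 223.5362776 ] [278 208  16  28 317]
t 2.45 pos [0.4843 0.0651 0.1591] rel cm [ 6.61 -0.3   0.24] yaw 1.994 down [-0.01  -0.005 -1.   ] F [ 0.3 -0.1 -0.6] w 0.087
```

View pics/w2.png

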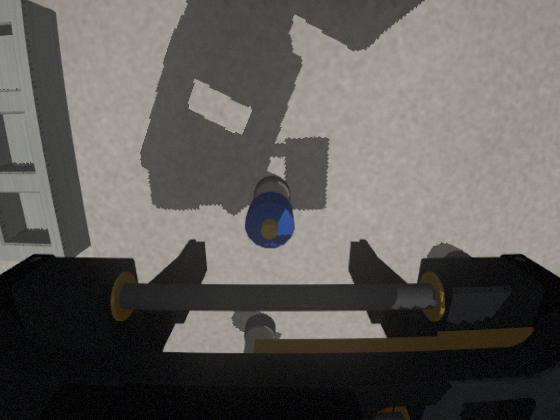

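The blue nipple is at (269,231), and the cap top rim is centred at about (270,224).

Run:
```python
from h import *
i=camera_info('wrist')
for u,z in (((269,231),.112),((270,224),.102)):
    p=atz(i,u,z);print(p);go([*p[:2],.093])
```

```text
[0.48564387 0.05866105 0.112     ]
t 2.45 pos [0.4843 0.0651 0.1591] rel cm [ 6.61 -0.64 -0.06] yaw 1.994 down [-0.01  -0.005 -1.   ] F [ 0.3 -0.1 -0.6] w 0.087
[0.48400729 0.05846398 0.102     ]
t 2.45 pos [0.4843 0.0651 0.1591] rel cm [ 6.61 -0.59 -0.22] yaw 1.994 down [-0.01  -0.005 -1.   ] F [ 0.3 -0.1 -0.6] w 0.087
```

```bash
python3 -m inch '[[[2,-0.3,0,0,1],[2,-0.3,0,0,1],[2,0,0,0,1],[1.8,0,0,0,1],[0,0,0,0,1],[0,0,0,0,0],[0,0,0,0,0],[0,0,0,0,0]]]' 20
python3 -m inch '[[[0,0,0,0,0],[0,0,0,0,0],[0,0,0,0,0],[0,0,0,0,0]]]'
python3 -c "
from h import *
go([.485,.059,.2])"
```

```text
time: 3.12
position: [0.4941, 0.0617, 0.09]
tool_rot: [-0.154, 0.688, 0.147, 0.694]
ft_force: [-0.2, -0.2, -0.4]
grip_width: 0.0738
time: 3.45
position: [0.4964, 0.0618, 0.0939]
tool_rot: [-0.155, 0.685, 0.146, 0.697]
ft_force: [-0.4, -0.0, -0.3]
grip_width: 0.0484
t 3.45 pos [0.4964 0.0618 0.0939] rel cm [-10.63   0.07  -1.01] yaw 2.0 down [ 0.019 -0.008 -1.   ] F [-0.4 -0.  -0.3] w 0.0484
```

Position drifted about 1 cm while the rows held still, so I'll reopen slightly and correct it before closing.

```bash
python3 -m inch '[[[0.5,0,-0.6,0,0.75],[0.6,0,-0.5,0,0.75],[0.5,0,0,0,0.75]]]'
python3 -c "
from h import *
go([.485,.059,.079])"
```

```text
time: 3.7
position: [0.4869, 0.0566, 0.078]
tool_rot: [-0.155, 0.684, 0.146, 0.698]
ft_force: [-0.4, 0.5, -0.0]
grip_width: 0.0603
t 3.7 pos [0.4869 0.0566 0.078 ] rel cm [-0.11  0.3  -0.07] yaw 2.0 down [ 0.022 -0.008 -1.   ] F [-0.4  0.5 -0. ] w 0.0603
```

```bash
python3 -m inch '[[[0.05,0.2,-0.05,0,0.3],[0.05,0,-0.05,0,0.3],[0.05,0,-0.05,0,0.3],[0,0,0,0,0.3],[0,0,0,0,0.3]]]' 20
python3 -c "
from h import *
go([.485,.059,.079])"
```

```text
time: 4.12
position: [0.4822, 0.0577, 0.0737]
tool_rot: [-0.154, 0.686, 0.147, 0.696]
ft_force: [0.2, 0.7, -0.6]
grip_width: 0.04
t 4.1167 pos [0.4822 0.0577 0.0737] rel cm [-0.53 -0.01  0.31] yaw 1.999 down [ 0.016 -0.008 -1.   ] F [ 0.2  0.7 -0.6] w 0.04
```

```bash
python3 -m inch '[[[-0.2,0,0.2,0,0.3],[-0.2,0,0.1,0,0.3],[-0.1,0,0,0,0.3],[0,0,0,0,0.3]]]' 20
python3 -c "
from h import *
go([.485,.059,.079])"
```

```text
time: 4.45
position: [0.4852, 0.0592, 0.079]
tool_rot: [-0.154, 0.686, 0.147, 0.696]
ft_force: [-0.0, -0.6, -2.3]
grip_width: 0.0375
t 4.45 pos [0.4852 0.0592 0.079 ] rel cm [-0.01 -0.01 -0.03] yaw 2.0 down [ 0.016 -0.008 -1.   ] F [-0.  -0.6 -2.3] w 0.0375
```

```bash
python3 -m inch '[[[-2.5,0,0,0,0.3],[-3,0,0,0,0.3],[-3,0,0,0,0.3],[-1.5,-2,0,0,0.3],[0,-3.5,0.3,0,0.3],[0,-3.5,0.3,0,0.3],[0,-3.5,0.3,0,0.3],[0,-3.5,0.3,0,0.3]]]'
python3 -c "
from h import *
go([.608,-.168,.18])"
```

```text
time: 5.12
position: [0.5561, -0.0774, 0.1846]
tool_rot: [-0.156, 0.689, 0.152, 0.691]
ft_force: [0.9, -0.5, -2.2]
grip_width: 0.0372
t 5.1167 pos [ 0.5561 -0.0774  0.1846] rel cm [  0.52 -10.4    0.84] yaw 2.011 down [ 0.005 -0.004 -1.   ] F [ 0.9 -0.5 -2.2] w 0.0372
```

```bash
python3 -m inch '[[[0,-2.5,0.4,0,0.3],[0,-1.5,0.2,0,0.3],[0,0,0,0,0.3],[0,0,0,0,0.3]]]' >/dev/null
python3 - <<'E'
from h import *
im=camera('wrist')[:,:,::-1].copy();cv2.imwrite('pics/w3.png',im)
go([.608,-.168,.18])
E
```

```text
t 5.5 pos [ 0.5832 -0.1205  0.1852] rel cm [ 0.58 -5.34  0.26] yaw 2.004 down [ 0.011 -0.009 -1.   ] F [-0.1 -0.3 -1.1] w 0.0375
```

View pics/w3.png

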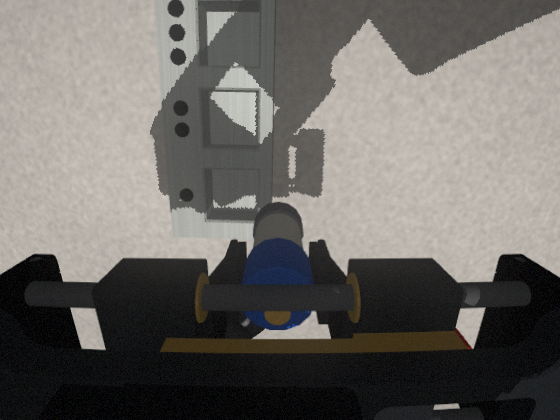

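Pocket 1's opening corners are about (205,169), (261,167), (263,220) and (206,221). Pocket 2's are (203,88), (258,86), (260,147) and (204,148). Blue is upright between the jaws, with the far edge of its foot at (278,204).

Run:
```python
from h import *
i=camera_info('wrist')
for n,c in dict(p1=[(205,169),(261,167),(263,220),(206,221)],p2=[(203,88),(258,86),(260,147),(204,148)],end=[(172,236),(272,232)]).items():
    w=np.array([atz(i,u,.045) for u in c]);m=w.mean(0);print(n,m.round(4),np.linalg.norm(np.diff(w,axis=0),axis=1).round(3));
    go([*m[:2],.2])
o=robot.get_obs();R=Ro.from_quat(o['tool_rot']).as_matrix()
# predicted foot circle with axis through TCP
for zb in (.106,.110):
  b=o['position']*[1,1,0]+[0,0,zb]
  P=np.array([b-R[:,2]*.019,b-R[:,1]*.019,b+R[:,1]*.019])
  print(cv2.projectPoints(P,i['rvec'],i['tvec'],i['camera_matrix'],i['dist'])[0][:,0])
```

```text
p1 [ 0.6021 -0.1629  0.045 ] [0.056 0.056 0.06 ]
t 5.5 pos [ 0.5832 -0.1205  0.1852] rel cm [-1.43 -4.66 -0.05] yaw 2.004 down [ 0.011 -0.009 -1.   ] F [-0.1 -0.3 -1.1] w 0.0375
p2 [ 0.5334 -0.1937  0.045 ] [0.051 0.055 0.054]
t 5.5 pos [ 0.5832 -0.1205  0.1852] rel cm [-1.47 -4.57 -7.58] yaw 2.004 down [ 0.011 -0.009 -1.   ] F [-0.1 -0.3 -1.1] w 0.0375
end [ 0.6474 -0.1584  0.045 ] [0.107]
t 5.5 pos [ 0.5832 -0.1205  0.1852] rel cm [-1.38 -6.15  4.25] yaw 2.004 down [ 0.011 -0.009 -1.   ] F [-0.1 -0.3 -1.1] w 0.0375
[[279.11610331 193.87847232]
 [255.78123811 216.40386876]
 [302.40590062 216.34643522]]
[[279.08533541 195.26432484]
 [255.38094465 218.11402905]
 [302.74521721 218.05539165]]
```

```bash
python3 -m inch '[[[0,-2.4,-0.2,0,0.3],[0,-2.2,-0.2,0,0.3],[1.6,0,-0.1,0,0.3],[1.6,0,0,0,0.3],[1,0,0,0,0.3],[0,0,0,0,0.3],[0,0,0,0,0.3]]]'
python3 - <<'E'
from h import *
im=camera('wrist')[:,:,::-1].copy();cv2.imwrite('pics/w4.png',cv2.resize(cv2.convertScaleAbs(im[60:330,130:420],alpha=1.6,beta=15),None,fx=2.2,fy=2.2,interpolation=2))
go([.602,-.163,.14])
E
```

```text
time: 6.08
position: [0.5921, -0.1547, 0.1416]
tool_rot: [-0.156, 0.69, 0.154, 0.69]
ft_force: [-0.1, -0.4, -1.1]
grip_width: 0.0375
t 6.1333 pos [ 0.5918 -0.1544  0.1416] rel cm [ 0.16 -1.21  0.55] yaw 2.013 down [ 0.    -0.002 -1.   ] F [-0.1  0.5 -2.3] w 0.0372
```

View pics/w4.png

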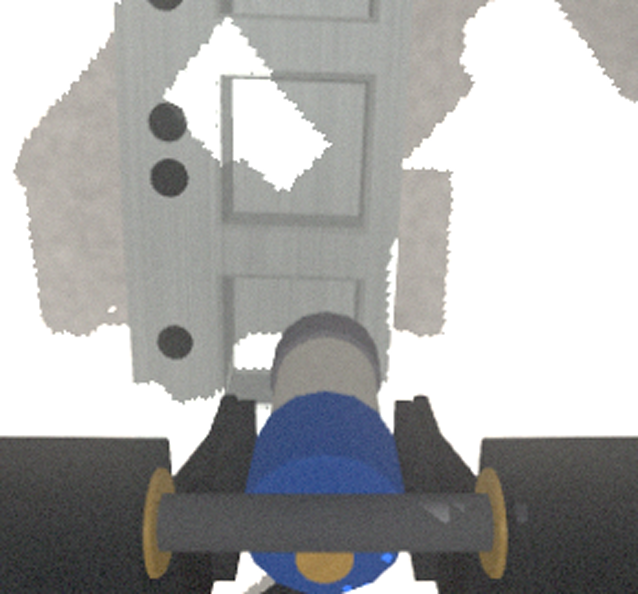

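Run:
```python
from h import *
i=camera_info('wrist');o=robot.get_obs();R=Ro.from_quat(o['tool_rot']).as_matrix()
f=lambda x,y,z=.045:atz(i,(130+x/2.2,60+y/2.2),z)
L=lambda p:((R.T@(p-o['position']))*100).round(2)
d1,d2=f(175,342),(f(167,122)+f(168,178))/2
p2=np.mean([f(220,75),f(375,72),f(375,228),f(220,225)],0)
print('dots',d1-d2,np.linalg.norm(d1-d2),'dir',np.arctan2(*(d2-d1)[1::-1]),'p2 size',np.linalg.norm(f(220,75)-f(375,72)),np.linalg.norm(f(220,75)-f(220,225)))
p1=p2+d1-d2;print('p1',p1,'tool',L(p1),'dot1',L(d1),'p2',p2,L(p2))
for zb in (.06,.065,.07):
    e=f(326,312,zb);l,r=f(272,365,zb),f(380,365,zb);print(zb,'foot edge',L(e),'ctr z',L(e)[2]+1.9,'width',L(l)[1],L(r)[1])
```

```text
dots [6.83144568e-02 2.99557067e-02 1.38777878e-17] 0.07459362827098583 dir -2.7283454176883115 p2 size 0.05512102226445383 0.053857525691051907
p1 [ 0.60241033 -0.16322396  0.045     ] tool [ 9.66 -1.23  0.58] dot1 [ 9.67 -6.    0.49] p2 [ 0.53409588 -0.19317966  0.045     ] [ 9.66 -1.01 -6.87]
0.06 foot edge [ 8.16  0.03 -1.21] ctr z 0.69 width -2.02 2.07
0.065 foot edge [ 7.66  0.02 -1.36] ctr z 0.5399999999999998 width -1.98 2.02
0.07 foot edge [ 7.16  0.02 -1.51] ctr z 0.3899999999999999 width -1.93 1.98
```

```bash
python3 -m inch '[[[0,-0.6,0,0,0.3],[0,-0.6,0.05,0,0.3],[0,0,0,0,0.3],[0,0,0,0,0.3]]]' >/dev/null
python3 - <<'E'
from h import *
go([.597,-.166,.09])
go([.597,-.166,.09])
E
```

```text
t 6.4667 pos [ 0.599  -0.165   0.1441] rel cm [ 5.41  0.02 -0.24] yaw 2.016 down [ 0.004 -0.003 -1.   ] F [ 0.  -0.8 -2.5] w 0.0373
t 6.4667 pos [ 0.599  -0.165   0.1441] rel cm [ 5.41  0.02 -0.24] yaw 2.016 down [ 0.004 -0.003 -1.   ] F [ 0.  -0.8 -2.5] w 0.0373
```

```bash
python3 -m inch '[[[1.2,0,-0.05,0,0.3],[1.2,0,0,0,0.3],[1.2,0,0,0,0.3],[0.8,0,0,0,0.3],[0,0,0,0,0.3],[0,0,0,0,0.3]]]' >/dev/null
python3 - <<'E'
from h import *
go([.598,-.1653,.088])
E
```

```text
t 6.9667 pos [ 0.5999 -0.1667  0.0978] rel cm [ 0.98  0.21 -0.12] yaw 2.015 down [ 0.007 -0.005 -1.   ] F [ 0.7  0.8 -1.6] w 0.0378
```

```bash
python3 -m inch '[[[0.3,0.1,-0.1,0,0.3],[0.3,0.1,0,0,0.3],[0,0,0,0,0.3]]]'; python3 -m inch '[[[0.2,0,0,0,0.3],[0.1,0,0,0,0.3]]]'; python3 -m inch '[[[0.2,0,0,0,0.3],[0.1,0,0,0,0.3]]]'
python3 - <<'E'
from h import *
go([.598,-.1653,.088])
E
```

```text
time: 7.22
position: [0.5983, -0.1653, 0.0917]
tool_rot: [-0.158, 0.687, 0.153, 0.692]
ft_force: [0.5, 0.9, -1.6]
grip_width: 0.0375
time: 7.38
position: [0.5988, -0.1655, 0.0892]
tool_rot: [-0.158, 0.687, 0.153, 0.693]
ft_force: [-0.7, -0.3, -1.9]
grip_width: 0.0374
time: 7.55
position: [0.5992, -0.1656, 0.0865]
tool_rot: [-0.159, 0.687, 0.153, 0.693]
ft_force: [0.0, 0.1, -1.8]
grip_width: 0.0378
t 7.55 pos [ 0.5992 -0.1656  0.0865] rel cm [-0.15  0.08 -0.09] yaw 2.015 down [ 0.011 -0.007 -1.   ] F [ 0.   0.1 -1.8] w 0.0378
```

```bash
for k in 1 2 3; do python3 -m inch '[[[0.15,0,-0.05,0,0.3],[0.05,0,0,0,0.3]]]'|sed -n '2p;4p'; done
```

```text
position: [0.5989, -0.166, 0.0844]
ft_force: [-0.8, -0.3, -1.9]
position: [0.5991, -0.1663, 0.0838]
ft_force: [-2.1, 0.5, 1.7]
position: [0.5992, -0.1664, 0.0839]
ft_force: [0.5, -0.7, -1.1]
```

Contact came at 0.0838, matching the grasp height plus the 10 mm floor. Releasing now.

```bash
python3 -m inch '[[[0,0,0,0,0.65],[0,0,0,0,0.65],[0,0,0,0,0.7],[0,0,0,0,0.7],[0,0,0,0,0.7]]]'; python3 -c "
from h import *
go([.598,-.1653,.2])"
```

```text
time: 8.47
position: [0.6003, -0.1672, 0.0842]
tool_rot: [-0.16, 0.685, 0.151, 0.695]
ft_force: [-0.7, 0.4, 0.2]
grip_width: 0.0588
t 8.4667 pos [ 0.6003 -0.1672  0.0842] rel cm [-1.158e+01  1.000e-01  1.000e-02] yaw 2.014 down [ 0.017 -0.009 -1.   ] F [-0.7  0.4  0.2] w 0.0588
```

```bash
python3 -m inch '[[[-2,0,0,0,0.7],[-3.5,0,0,0,0.7],[-3.5,0,0,0,0.7],[-3,0,0,0,0.8],[0,0,0,0,1],[0,0,0,0,1]]]' |sed -n 2,4p
python3 - <<'E'
from h import *
im=camera('wrist')[:,:,::-1].copy();cv2.imwrite('pics/w5.png',im)
go([.474,.292,.2])
E
```

```text
position: [0.597, -0.166, 0.206]
tool_rot: [-0.158, 0.687, 0.153, 0.693]
ft_force: [-1.0, 0.3, -0.9]
t 9.0167 pos [ 0.5976 -0.1663  0.2063] rel cm [ 0.17 46.7   8.49] yaw 2.014 down [ 0.012 -0.007 -1.   ] F [1.1 0.3 1.5] w 0.0772
```

View pics/w5.png

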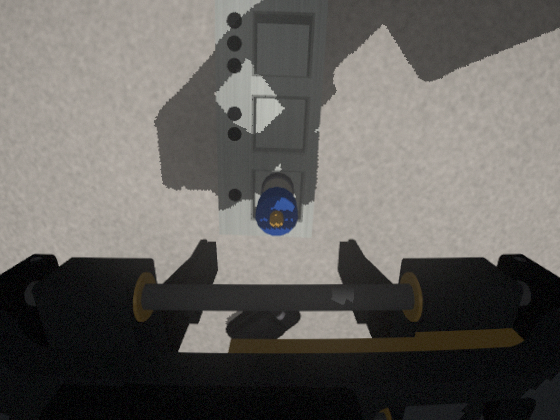

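Blue stands upright in the one-dot pocket (nipple at (277,220)), and pockets 2 and 3 are empty. Next is yellow.

```bash
python3 -m inch '[[[0,4,0.7,0,1],[0,4,0.7,0,1],[0,4,0.7,0,1],[0,4,0.7,0,1],[0,4,0.7,0,1],[0,4,0.7,0,1],[0,4,0.7,0,1],[0,4,0.7,0,1]]]' |sed -n 2p
python3 -c "
from h import *
go([.474,.292,.2])"
```

```text
position: [0.5091, 0.1456, 0.1913]
t 9.6833 pos [0.5091 0.1456 0.1913] rel cm [-1.02 14.77  2.86] yaw 1.997 down [ 0.001 -0.01  -1.   ] F [0.8 0.4 0.2] w 0.0872
```

```bash
python3 -m inch '[[[-0.2,4,0.7,0,1],[-0.1,4,0.7,0,1],[0,4,0.7,0,1],[0,2.5,0.6,0,1],[0.5,0,0,0,1],[0.8,0,0,0,1],[0.8,0,0,0,1],[0,0,0,0,1]]]' |sed -n 2p
python3 -m inch '[[[0,0,0,0,1],[0,0,0,0,1]]]'|sed -n 2p
python3 - <<'E'
from h import *
im=camera('wrist')[:,:,::-1].copy();cv2.imwrite('pics/w6.png',im)
go([.474,.292,.2])
E
```

```text
position: [0.4613, 0.2973, 0.1589]
position: [0.4611, 0.2945, 0.1568]
t 10.5667 pos [0.4612 0.2944 0.157 ] rel cm [-4.32 -0.78  0.94] yaw 2.004 down [-0.023 -0.017 -1.   ] F [ 0.1  0.4 -0.1] w 0.0873
```

View pics/w6.png

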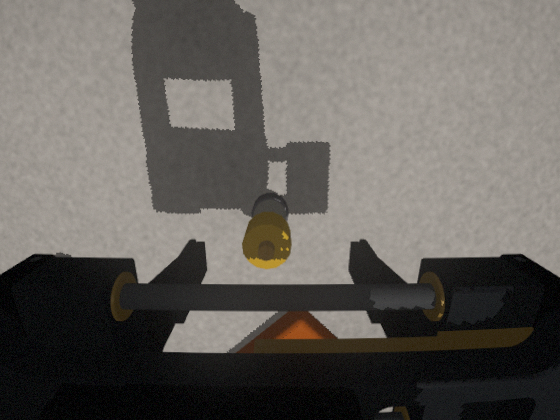

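Yellow's nipple is at (266,249), and the cap top rim is centred at about (267,244).

Run:
```python
from h import *
i=camera_info('wrist')
for u,z in (((266,249),.112),((267,244),.102)):
    p=atz(i,u,z);print(p);go([*p[:2],.077])
```

```text
[0.47485312 0.29093008 0.112     ]
t 10.5667 pos [0.4612 0.2944 0.157 ] rel cm [ 7.97 -0.84  1.31] yaw 2.004 down [-0.023 -0.017 -1.   ] F [ 0.1  0.4 -0.1] w 0.0873
[0.47510245 0.29141527 0.102     ]
t 10.5667 pos [0.4612 0.2944 0.157 ] rel cm [ 7.97 -0.81  1.36] yaw 2.004 down [-0.023 -0.017 -1.   ] F [ 0.1  0.4 -0.1] w 0.0873
```

```bash
python3 -m inch '[[[0.5,-0.4,0.8,0,1],[1,-0.4,0.7,0,1],[1.5,0,0,0,1],[1.5,0,0,0,1],[1.5,0,0,0,1],[0.5,0,0,0,0.8],[0,0,0,0,0.75]]]' |sed -n 2p
python3 -c "
from h import *
go([.477,.2915,.078])"
```

```text
position: [0.4874, 0.2893, 0.0887]
t 11.15 pos [0.4874 0.2893 0.0887] rel cm [ 1.08  0.64 -0.84] yaw 1.996 down [-0.012 -0.014 -1.   ] F [-0.2  0.3  0. ] w 0.0797
```

```bash
python3 -m inch '[[[0.6,0.4,-0.5,0,0.7],[0.5,0.2,-0.3,0,0.6],[0,0,0,0,0.6]]]' |sed -n 2p
python3 -c "
from h import *
go([.477,.2915,.078])"
```

```text
position: [0.4785, 0.2911, 0.0771]
t 11.4 pos [0.4785 0.2911 0.0771] rel cm [-0.08  0.1  -0.13] yaw 1.995 down [-0.011 -0.013 -1.   ] F [-0.7 -0.  -0.5] w 0.0615
```

```bash
for k in 1 2 3; do python3 -m inch '[[[0,0,0,0,0.3],[0,0,0,0,0.3]]]' 20|sed -n '2p;4,5p'; done
```

```text
position: [0.4783, 0.2914, 0.0776]
ft_force: [-0.4, 0.3, -0.8]
grip_width: 0.0482
position: [0.4787, 0.2919, 0.0785]
ft_force: [-0.1, -0.2, -1.5]
grip_width: 0.0373
position: [0.4788, 0.292, 0.0788]
ft_force: [-0.5, -0.0, -1.9]
grip_width: 0.0379
```

```bash
python3 -m inch '[[[-2.5,0,0,0,0.3],[-3.5,0,0,0,0.3],[-3.5,0,0,0,0.3],[-3.5,0,0,0,0.3],[0,-3.5,-1.1,0,0.3],[0,-3.8,-1.2,0,0.3],[0,-3.8,-1.2,0,0.3],[0,-3.8,-1.2,0,0.3]]]' |sed -n '2p;5p'
python3 -m inch '[[[0,-3.8,-1.2,0,0.3],[0,-3.8,-1.2,0,0.3],[0,-3.8,-1.2,0,0.3],[0,-3.8,-1.2,0,0.3],[0,-3.8,-1.2,0,0.3]]]' |sed -n '2p;5p'
python3 -c "
from h import *
go([.534,-.193,.21])"
```

```text
position: [0.4985, 0.1414, 0.2159]
grip_width: 0.0375
position: [0.5236, -0.0645, 0.2188]
grip_width: 0.0378
t 12.9833 pos [ 0.5236 -0.0645  0.2188] rel cm [  1.01 -12.05  -4.54] yaw 2.013 down [-0.006 -0.011 -1.   ] F [ 0.5  0.1 -2.4] w 0.0378
```

```bash
python3 -m inch '[[[0,-3.5,-1.4,0,0.3],[0,-3.5,-1.4,0,0.3],[0,-3,-1.2,0,0.3],[0,-1.5,-0.6,0,0.3],[2,0,0,0,0.3],[2.5,0,0,0,0.3],[2,0,0,0,0.3],[0,0,0,0,0.3]]]' |sed -n '2p;5p'
python3 -m inch '[[[0,0,0,0,0.3],[0,0,0,0,0.3]]]' >/dev/null
python3 - <<'E'
from h import *
im=camera('wrist')[:,:,::-1].copy();cv2.imwrite('pics/w7.png',cv2.resize(cv2.convertScaleAbs(im[60:330,130:420],alpha=1.6,beta=15),None,fx=2.2,fy=2.2,interpolation=2))
go([.534,-.193,.14])
E
```

```text
position: [0.5318, -0.2103, 0.1545]
grip_width: 0.0374
t 13.8667 pos [ 0.5315 -0.2102  0.1545] rel cm [1.42 1.48 0.95] yaw 1.998 down [ 0.    -0.018 -1.   ] F [-0.8  0.2 -1.7] w 0.0372
```

View pics/w7.png

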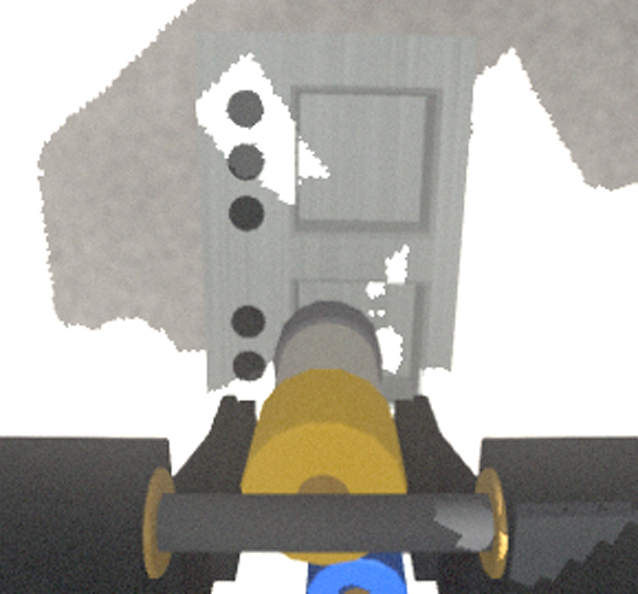

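In this crop the two-dot marks are at (248,321) and (248,366), the pocket 3 rim is clear, and the near edge of the foot is at (328,300).

Run:
```python
from h import *
i=camera_info('wrist');o=robot.get_obs();R=Ro.from_quat(o['tool_rot']).as_matrix()
f=lambda x,y,z=.045:atz(i,(130+x/2.2,60+y/2.2),z)
L=lambda p:((R.T@(p-o['position']))*100).round(2)
d2,d3=(f(248,321)+f(248,366))/2,f(246,161)
c=[f(290,87),f(443,90),f(430,235),f(290,232)];p3=np.mean(c,0);print(np.linalg.norm(np.diff(c,axis=0),axis=1),np.linalg.norm(d2-d3))
p2=p3+d2-d3;print('p2',p2,L(p2),'dots2',L(d2))
for zb in (.074,.0765,.079):
    e=f(328,300,zb);print(zb,'ctr z',L(e)[2]+1.9,'y',L(f(274,360,zb))[1],L(f(382,360,zb))[1])
```

```text
[0.05764677 0.05527076 0.05584407] 0.07509198613894724
p2 [ 0.53624345 -0.19564588  0.045     ] [10.93  1.31  1.12] dots2 [11.   -3.24  1.04]
0.074 ctr z 0.19999999999999996 y -1.93 2.13
0.0765 ctr z 0.1299999999999999 y -1.9 2.11
0.079 ctr z 0.05999999999999983 y -1.88 2.08
```

```bash
python3 -m inch '[[[0,0.65,0.5,0,0.3],[0,0.65,0.45,0,0.3],[0,0,0,0,0.3],[0,0,0,0,0.3]]]' |sed -n '2p'
python3 -c "
from h import *
go([.535,-.195,.145])"
```

```text
position: [0.5372, -0.1925, 0.1582]
t 14.2 pos [ 0.5372 -0.1925  0.1582] rel cm [ 1.33 -0.1  -0.3 ] yaw 1.999 down [ 0.007 -0.022 -1.   ] F [ 0.3  0.  -2.6] w 0.0378
```

```bash
python3 -m inch '[[[1.2,-0.1,-0.2,0,0.3],[1.3,0,-0.1,0,0.3],[1.2,0,0,0,0.3],[1.2,0,0,0,0.3],[0,0,0,0,0.3],[0,0,0,0,0.3]]]' |sed -n '2p;4p'
python3 -c "
from h import *
go([.535,-.196,.088])"
```

```text
position: [0.5388, -0.195, 0.1122]
ft_force: [0.2, 0.9, -2.0]
t 14.7 pos [ 0.5388 -0.195   0.1122] rel cm [ 2.42  0.15 -0.39] yaw 2.004 down [ 0.015 -0.027 -1.   ] F [ 0.2  0.9 -2. ] w 0.0374
```

```bash
python3 -m inch '[[[0.5,0.1,-0.2,0,0.3],[0.6,0,-0.2,0,0.3],[0.5,0,-0.1,0,0.3],[0,0,0,0,0.3]]]' |sed -n '2p;4p'
python3 -m inch '[[[0.2,0,0,0,0.3],[0.1,0,0,0,0.3]]]'|sed -n '2p;4p'
python3 -m inch '[[[0.2,0,0,0,0.3],[0.1,0,0,0,0.3]]]'|sed -n '2p;4p'
```

```text
position: [0.5351, -0.1973, 0.0973]
ft_force: [0.1, 0.5, -1.6]
position: [0.5352, -0.1976, 0.0943]
ft_force: [-0.5, -0.2, -1.5]
position: [0.5356, -0.1979, 0.0913]
ft_force: [-0.2, 1.0, -1.5]
```

```bash
for k in 1 2 3; do python3 -m inch '[[[0.15,0.03,0,0,0.3],[0.05,0,0,0,0.3]]]'|sed -n '2p;4p'; done
```

```text
position: [0.5356, -0.1978, 0.0891]
ft_force: [-0.3, 0.6, -1.5]
position: [0.5365, -0.1977, 0.0884]
ft_force: [-0.8, 1.7, 2.2]
position: [0.5369, -0.1975, 0.0885]
ft_force: [-1.2, -0.0, -0.5]
```

Contact is at 0.0885, close to the expected 0.088. I'll release, retreat straight up and look.

```bash
python3 -m inch '[[[0,0,0,0,0.65],[0,0,0,0,0.65],[0,0,0,0,0.7],[0,0,0,0,0.7],[0,0,0,0,0.7]]]'|sed -n '2p;4,5p'
python3 -m inch '[[[-2,0,0,0,0.7],[-3,0,0,0,0.7],[-3.5,0,0,0,0.7],[-3,0,0,0,0.7],[-2,0,0,0,0.7],[0,0,0,0,0.7],[0,0,0,0,0.7],[0,0,0,0,0.7]]]' |sed -n 2p
python3 - <<'E'
from h import *
im=camera('wrist')[:,:,::-1];S=camera('scene')[:,:,::-1];D=camera('side')[:,:,::-1]
o=np.zeros((420,800,3),np.uint8);o[:]=0
o[:315,:420]=cv2.resize(im,(420,315));o[:,420:]=0
o[:200,430:790]=cv2.resize(S[110:310,150:440],(360,200));o[210:420,430:790]=cv2.resize(D[130:340,150:400],(360,210))
cv2.imwrite('pics/w8.png',o);go([0,0,0])
E
```

```text
position: [0.5381, -0.1983, 0.089]
ft_force: [0.3, -0.1, 0.3]
grip_width: 0.0583
position: [0.5335, -0.1934, 0.2265]
t 17.1 pos [ 0.5327 -0.193   0.2251] rel cm [ 20.95  40.6  -40.37] yaw 2.004 down [ 0.019 -0.029 -0.999] F [-0.1 -0.8 -0.2] w 0.0611
```

View pics/w8.png

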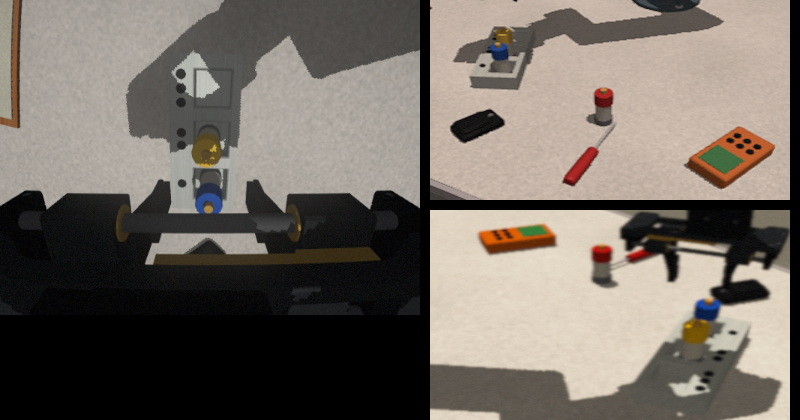

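Both cartridges stand upright in their pockets, with pocket three empty. The red cartridge, mouse, meter and screwdriver look unmoved, and the gripper is clear. Handing in.

```bash
python3 -c "
from rig import robot
print(robot.hand_in())"
```

```text
the job is handed in; nothing more can be done
None
```

I stood the blue-capped cartridge in the one-dot pocket and let go of it. I then did the same with the yellow-capped one in the two-dot pocket. The job was handed in at about 17 s of the 58 s allowed; the rig gives no verdict.

**Placing:** Both were lowered until the pocket floor pushed back. That happened at tool heights of 0.0838 m (blue) and 0.0885 m (yellow), each within 1 mm of what I expected for standing on the floor. Both were then released without being dropped.

**Last checks:** The final wrist, scene and side pictures show both cartridges upright in their pockets, pocket three empty and the gripper clear. The red cartridge, mouse, flow meter and screwdriver look unmoved, but I judged that by eye and did not measure it. I also did not measure the final centring; a foot inside its pocket cannot be more than about 8 mm off centre along either side.

**What disagreed:**
- **Cameras:** The scene, side and wrist cameras differed by about 1 cm on the rack. I placed each cartridge using the wrist camera, comparing foot and pocket directly.
- **Drift:** The arm drifted up to about 1 cm during rows meant to hold still before the blue grasp, so I corrected that before closing. The tool was tilted up to about 2° at times.

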